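Wedge the rocking tool case

TASK

The grey tool case rocks because its front-left foot does not reach down. Without picking anything up, push the wooden wedge, thin end first, under that foot with your fingertips until it is snug and the case no longer rocks, without shoving the case out of place or disturbing the other things. Then press straight down with your fingertips on the steel corner plate above that foot, firmly (about 10 N), to prove that the corner does not dip (push the wedge further if it does), and finish while still pressing there.

Things in the scene. Friction and masses are not known exactly. Their poses are not given: they have to be found in the camera images.
- case: Flat grey steel tool case, about 2.4 kg, 180 mm (x) by 240 mm (y), on four domed feet 24 mm across at +-75 mm in x, +-105 mm in y; underside 30 mm, lid 102 mm above the surface. Origin: centre of its footprint, on the surface; x away from the drawer fronts, y to its left. It stands level on three feet; the front-left one (x -75, y +105 mm) ends 5 to 12 mm above the surface.
- foot_point (a point): The point on the surface straight below the centre of the short front-left foot (axes as the case's; fixed to the case; it does not show the gap, which differs each time and must be felt or seen). A push of 6 to 8 N on the wedge makes it snug; 12 N or more may lift or shove the case.
- corner_plate: Steel corner plate, 42 x 42 mm, on the lid over the short foot (the other three corners have such plates too). Its origin and axes are those of the case.
- corner_top (a point): The point to press: top face of that corner plate, straight above the short foot, 15 mm inside both edges of the case, 105 mm above the surface while the case is level. Fixed to the case. Unsupported, the corner dips under about 2 to 5 N and swings back when let go.
- wedge: Wooden wedge, 140 mm long (y), 44 mm wide (x), 0.09 kg, flat on the surface left of the case. 2 mm thick at the thin end (-y), rising evenly to 22 mm at the butt (+y). Origin: centre of its underside. It starts pointing roughly at the short foot, along the case's -y, thin end 20 to 60 mm from the foot's centre.
- wedge_tip (a point): Middle of the wedge's thin end. When snug it lies about 20 to 75 mm past the foot's centre, depending on the gap; the wedge stays where it is left.
- wedge_butt (a point): Middle of the wedge's upright butt face (44 mm wide, 22 mm high), 11 mm above the surface: push here, towards the wedge's -y.
- tin: Bystander, not to be disturbed: low food tin, 57 mm across, 72 mm tall, far left. Origin: centre of its underside.
- flux_jar: Bystander, not to be disturbed: small clear jar with pink screw lid, 52 mm across, 54 mm tall, left. Origin: centre of its underside.
- tee: Bystander, not to be disturbed: copper press tee lying down, 86 mm long, 29 mm high, near left. Origin: centre of its underside.
- hex_nipple: Bystander, not to be disturbed: brass hexagon nipple standing upright, 33 mm across, 44 mm tall, in front of the case. Origin: centre of its underside.
- olive: Bystander, not to be disturbed: brass ring, 34 mm across, 12 mm high, left of the case, beyond the wedge. Origin: centre of its underside.
- offcut: Bystander, not to be disturbed: plain flat offcut of the same wood as the wedge, 110 x 44 mm and 22 mm thick all over, lying in front of the case, near the edge, to the right. Origin: centre of its underside.
- brass_nipple: Bystander, not to be disturbed: plain brass nipple, 36 mm across, 50 mm tall, standing on top of the case towards its back right. Origin: centre of its underside.

How it is judged:
By the outcome, as a careful person would: the job done as asked, in the order asked, and still so for the second after the job is handed in, while the arm keeps its last pose, push and grip.
It also fails if it takes over 48 s, if anything falls off the work surface, if the arm or the gripper's body presses on something with over 40 N, if the wrist force passes 120 N, or if a joint passes its speed limit or range.

ROBOT

A 7-joint arm with a two-finger parallel gripper is mounted at the origin on a cart in front of the work surface, level with it; the furniture and walls round the work are solid. World frame = base frame: x ahead of the robot, y to its left, z up, the work surface at z = 0. Lengths are in m, angles in rad, forces in N, time in s.
With the tool pointing down it reaches from about 0.4 to 0.85 m from the base axis. Payload 4.4 kg.
Tool frame: the origin (TCP) lies midway between the tips of the shut fingers; the grasp point (between the pads) lies 19 mm behind it (robot.grasp_offset is the distance from the TCP to the grasp point, in m); z points along the fingers, y is the line along which they close (so a half turn about z gives the same grasp; the last joint's range is limited). The gripper opens to 94 mm and grips with 3 to 60 N. Pads are 16 mm wide; open, the fingers measure 119 mm over their backs; the gripper's body (75 mm by 177 mm) begins 78 mm behind the grasp point.
Start: joints at [1.224, 0.628, 0.038, 1.517, -0.027, 0.996, -0.02], TCP at [0.18, -0.625, 0.205] pointing down, gripper open.
Joint ranges: [-3.06, 3.06], [-0.37, 2.12], [-1.25, 1.32], [0.18, 2.47], [-1.1, 4.24], [0.23, 1.98], [-2.94, 2.94]. Speed limits (rad/s): [2.57, 2.57, 3.14, 3.14, 3.14, 3.14, 3.14].

INTERFACE

Orientations are given as [roll, pitch, yaw] about the fixed x, y, z axes, in that order (R = Rz(yaw) Ry(pitch) Rx(roll)).
In Python, from rig import robot, viewer gives the robot as it stands.
- The arm moves only by the shell command python3 -m creep 'ROWS' [OPENING] [FORCE]. ROWS is JSON, a list of rows, each a list of 4 numbers: the shift along the tool's x, y, z in mm, then the turn about the tool's z in units of 6 degrees (1.0 is 6 degrees). A call has exactly 5 rows; each row is the pose to reach, as a shift and turn from the pose commanded when the call began, along the tool's axes at that moment; what a row does not reach only later rows make up. A row lasts 1/12 s, in which the tool goes at most 41.7 mm and 7.16 degrees, less where a joint would pass 70% of its speed; a pose out of reach is approached as far as the arm can. A call with a gripper value outside its range is refused whole. OPENING is the opening in per cent of the stroke, from 0 (shut) to 100 (fully open), set as the call begins (- or left out, the last holds). The fingers move at their own pace and stop on an object; FORCE is the grip in N (left out, the last holds). Time passes only in rows, so rows that repeat a pose let the fingers close, or fill a call up. It gives the time, the measured TCP pose, the force, the opening and the grip force at its end, in the units of the state.
- robot.sense(): the state, without advancing time (a new reading comes with each control period).
- viewer.get_image(name): name is "scene" or "side" or "wrist"; returns (picture, depth): 420x560x3 uint8, blue, green, red; 420x560 float32, m along the optical axis (not along the pixel's ray), 0 where there is no reading.
- viewer.get_calibration(name): a dict with "camera_matrix" (3x3 intrinsics, pixels), "pose" (4x4, takes a point from camera to world coordinates); the wrist camera has in their place "T_tool_cam" (4x4, takes a point from camera to tool coordinates, whose origin is the TCP and whose axes are the flange's). Camera axes: x right, y down, z forward; pixel columns grow to the right and rows downward; lengths in m; the calibration is good to about 2 mm. A picture is of the moment at which its call begins: read the wrist's pose just before it. get_calibration takes no time and is no camera call.
- robot.sign_off(): hands the job in; it is judged then, once.
The state is a dict: "time_s": time; "q": joint angles; "qd": joint speeds; "joint_efforts": joint torques, N m; "position": TCP position; "orientation": TCP orientation; "contact_force": force on the tool from outside, world axes, zero at the start; "torque": the same for the moment, N m; "grip_width": finger opening in m; "finger_force": force on a finger pad.
Only numpy, scipy, OpenCV 4.12 (cv2) and the standard library are available. Lean on these libraries where they do the work, as an engineer would, in place of code of your own. Each camera call takes 0.05 s, during which the arm holds its last target. There are 200 camera calls.

## Working session

There is one attempt and no reset: what is moved stays moved. The work goes in short steps, Python scripts to look and compute and a shell command to move; the robot and the scene stay as the last step left them, time stands still between calls to the robot, and variables do not carry over. Pictures are saved under pics/ and viewed, at most 10 in all, crops included, and the job is handed in when it is done.

```bash
mkdir -p pics; ls
python3 - <<'E'
from rig import robot, viewer
import cv2,numpy as np
s=robot.sense();print(s)
for n in("scene","side"):
    p,d=viewer.get_image(n);cv2.imwrite(f"pics/{n}0.png",p);np.save(f"pics/{n}0.npy",d)
    c=viewer.get_calibration(n);print(n,np.round(c["camera_matrix"],1).tolist(),np.round(c["pose"],3).tolist())
print(viewer.get_calibration("wrist"))
E
```

```text
pics
{'time_s': 0.0, 'q': array([ 1.22422779,  0.62934817,  0.03841917,  1.51835802, -0.0269957 ,
        0.99626707, -0.01999753]), 'qd': array([-7.28717245e-04, -1.10703531e-03,  2.25372555e-04, -3.87757708e-04,
       -1.23222439e-03,  2.03167447e-04, -8.10682852e-05]), 'joint_efforts': array([ 6.20213905e-04, -5.49718523e+01,  1.14295565e+00, -1.86631680e+01,
       -5.25174569e-02,  2.35482288e-02,  1.38076357e-04]), 'position': array([ 0.17996852, -0.62390464,  0.20455557]), 'orientation': array([-3.13972940e+00,  1.45313999e-05,  2.80792019e-01]), 'contact_force': array([ 0.44110294, -0.69877738, -0.57499663]), 'torque': array([ 0.01246053, -0.02394666, -0.03023342]), 'finger_force': 0.0, 'grip_width': 0.09386098582807599}
scene [[410.7, 0.0, 276.1], [0.0, 410.7, 203.8], [0.0, 0.0, 1.0]] [[0.778, -0.338, 0.53, 0.02], [-0.628, -0.394, 0.671, -0.553], [-0.018, -0.855, -0.519, 0.591], [0.0, 0.0, 0.0, 1.0]]
side [[439.8, 0.0, 272.8], [0.0, 439.8, 211.1], [0.0, 0.0, 1.0]] [[-0.299, -0.802, 0.517, -0.005], [-0.954, 0.246, -0.17, 0.268], [0.009, -0.544, -0.839, 0.943], [0.0, 0.0, 0.0, 1.0]]
{'camera_matrix': array([[312.48987308,   0.        , 279.84890888],
       [  0.        , 312.48987308, 206.61090852],
       [  0.        ,   0.        ,   1.        ]]), 'T_tool_cam': array([[-5.23137837e-04, -9.72050399e-01, -2.34771695e-01,
         6.83187965e-02],
       [ 9.99999749e-01, -3.96298824e-04, -5.87444225e-04,
        -6.65567726e-05],
       [ 4.77985647e-04, -2.34771943e-01,  9.72050362e-01,
        -1.78813179e-01],
       [ 0.00000000e+00,  0.00000000e+00,  0.00000000e+00,
         1.00000000e+00]])}
```

View pics/scene0.png

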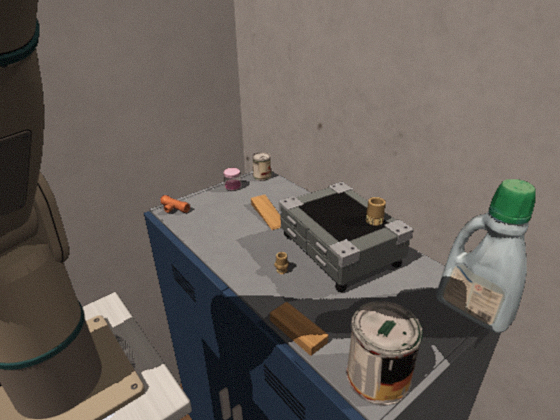

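View pics/side0.png

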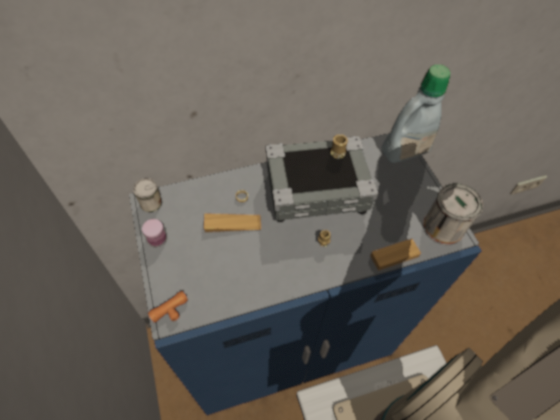

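The side view shows the case (corner plates near (284,194), (363,187), (276,151), (355,145)). The wedge spans (204,222) to (260,222), pointing at the foot near (281,216). The olive is at (242,197), the jar at (153,232), the tin at (148,193) and the tee at (168,307).

```bash
cat > h.py <<'E'
import numpy as np,cv2
from rig import robot, viewer
from scipy.spatial.transform import Rotation as R
def cloud(d,cal,T=None):
    K=cal["camera_matrix"];T=cal["pose"] if T is None else T
    v,u=np.mgrid[:d.shape[0],:d.shape[1]]
    P=np.stack([(u-K[0,2])/K[0,0]*d,(v-K[1,2])/K[1,1]*d,d],-1)
    return P@T[:3,:3].T+T[:3,3]
def toolT():
    s=robot.sense();T=np.eye(4);T[:3,:3]=R.from_euler('xyz',s['orientation']).as_matrix();T[:3,3]=s['position'];return T
def rect(P):
    r=cv2.minAreaRect((P[:,:2]*1000).astype(np.float32));return np.round(r[0],1),np.round(r[1],1),round(r[2],1),np.round(cv2.boxPoints(r),0).tolist()
E
python3 - <<'E'
from h import *
for n in("side","scene"):
    p=cv2.imread(f"pics/{n}0.png");d=np.load(f"pics/{n}0.npy");W=cloud(d,viewer.get_calibration(n))
    hsv=cv2.cvtColor(p,cv2.COLOR_BGR2HSV)
    o=((hsv[...,0]>8)&(hsv[...,0]<25)&(hsv[...,1]>120)&(d>0)).astype(np.uint8)
    k,l,st,c=cv2.connectedComponentsWithStats(o)
    for i in range(1,k):
        if st[i,4]>40:
            P=W[l==i];print(n,c[i].round(),st[i,4],"mean",P.mean(0).round(3),"z",np.percentile(P[:,2],[2,98]).round(3),rect(P[(P[:,2]>-.005)]) if st[i,4]>200 else'')
    z=W[...,2];m=((z>.095)&(z<.112)&(d>0)).astype(np.uint8)
    if n=="side": m[:, 385:]=0
    else: m[:, 425:]=0; m[:,:270]=0
    k,l,st,c=cv2.connectedComponentsWithStats(m);i=1+st[1:,4].argmax()
    print(n,"lid",rect(W[l==i]),st[i])
    for nm,(u,v) in dict(olive=(242,197),jar=(153,226),tin=(146,186),hex=(325,235),tee=(168,307)).items():
        if n=="side": print(nm,W[v,u].round(3))
E
```

```text
side [338. 145.] 124 mean [ 0.627 -0.104  0.138] z [0.125 0.152] 
side [498. 291.] 11191 mean [ 0.457 -1.02  -1.   ] z [-1.011 -0.989] (array([0., 0.]), array([0., 0.]), 0.0, [[0.0, 0.0], [0.0, 0.0], [0.0, 0.0], [0.0, 0.0]])
side [231. 222.] 802 mean [0.568 0.189 0.013] z [0.002 0.023] (array([567.7, 185. ]), array([134. ,  43.4]), 77.8, [[532.0, 124.0], [575.0, 115.0], [603.0, 246.0], [561.0, 255.0]])
side [323. 237.] 61 mean [ 0.45  -0.009  0.033] z [0.019 0.045] 
side [395. 254.] 793 mean [ 0.364 -0.157  0.021] z [0.014 0.025] (array([ 366.2, -160.2]), array([ 43.8, 108.6]), 1.6, [[343.0, -106.0], [346.0, -215.0], [390.0, -214.0], [387.0, -105.0]])
side [168. 307.] 511 mean [0.389 0.374 0.025] z [0.009 0.031] (array([388.5, 373.7]), array([51.2, 86. ]), 11.0, [[355.0, 411.0], [372.0, 327.0], [422.0, 336.0], [405.0, 421.0]])
side [213. 400.] 2783 mean [ 0.379  0.387 -0.997] z [-1.008 -0.987] (array([0., 0.]), array([0., 0.]), 0.0, [[0.0, 0.0], [0.0, 0.0], [0.0, 0.0], [0.0, 0.0]])
side lid (array([596.2, -45.7]), array([243.5, 187.1]), 80.1, [[483.0, -150.0], [668.0, -182.0], [709.0
[... 628 characters left out ...]
), array([35.1, 43.9]), 17.6, [[609.0, -92.0], [622.0, -134.0], [656.0, -123.0], [643.0, -81.0]])
scene [281. 263.] 188 mean [ 0.451 -0.02   0.029] z [0.005 0.045] 
scene [299. 328.] 1477 mean [ 0.366 -0.172  0.02 ] z [0.004 0.025] (array([ 370.1, -165.5]), array([ 43.8, 110.1]), 2.5, [[346.0, -111.0], [351.0, -221.0], [394.0, -220.0], [390.0, -110.0]])
scene [389. 392.] 389 mean [ 0.384 -0.357  0.027] z [0.008 0.047] (array([ 386.4, -353.7]), array([16.9, 71.9]), 56.3, [[352.0, -341.0], [412.0, -381.0], [421.0, -367.0], [361.0, -327.0]])
scene lid (array([600.1, -49.5]), array([245.2, 184.8]), 80.5, [[489.0, -155.0], [671.0, -186.0], [712.0, 56.0], [529.0, 87.0]]) [ 279  181  135   80 5225]
```

Run:
```python
from h import *
d=np.load("pics/side0.npy");W=cloud(d,viewer.get_calibration("side")).reshape(-1,3)
d=np.load("pics/scene0.npy");X=cloud(d,viewer.get_calibration("scene"));X=X[:,200:].reshape(-1,3)
for nm,A in(("side",W),("scene",X)):
    for y in np.arange(-.6,.0,.06):
        r=[]
        for x in np.arange(.18,.8,.06):
            m=(abs(A[:,0]-x)<.03)&(abs(A[:,1]-y)<.03)&(A[:,2]>-.2)
            r.append(f"{A[m,2].max()*1000:5.0f}" if m.sum()>2 else "    .")
        print(nm,round(y,2),*r)
```

```text
side -0.6     .     .     .     .     .     .     .     .     .     .   340
side -0.54     .     .     .     .     .     .     .     .     .     .   350
side -0.48     .     .     .     .     .     .     .     .     .     .   361
side -0.42     .     .     .     .     .     .     .    37   130     .   371
side -0.36     .     .     0   123   122   118     5   257   280     .   381
side -0.3     .     .     2   122   122   120     6   144   280     4   390
side -0.24     .     .     1   120   119     5     5     4   103     5   402
side -0.18     .     .     3    27    21   107   107   106   108     .   411
side -0.12     .     .     2    27     5   109   108   155   154     .   422
side -0.06     .     .     1     5     5   105   107   146   152     .   433
scene -0.6     .     .     .     .     .     .     .     .     .     .     .
scene -0.54     .     .     .     .     .     .     .     .     .     .     .
scene -0.48     .     .     .     .     .     .     .     .     .     .    -7
scene -0.42     .     .     .     .     .     .     .    38   156     .   186
scene -0.36     .     .    -1   121   122   120     4   166   280   -50   380
scene -0.3     .     .     0   121   121   120     3   118   278     .   525
scene -0.24     .     .     0    26   119     3     4     5     4     4   525
scene -0.18     .     .    -0    26    25   106   108   107   108     4   521
scene -0.12     .     .     0    25    24   108   107   154   154     4   518
scene -0.06     .     .     0     4     4   104   106   106   107   103   515
```

```bash
python3 -m creep '[[26,-30,-6,0],[52,-60,-12,0],[78,-90,-18,0],[104,-120,-24,0],[130,-150,-30,0]]' 10 10; python3 -m creep '[[26,-30,0,0],[52,-60,0,0],[78,-90,0,0],[104,-120,0,0],[130,-150,0,0]]'; python3 -m creep '[[26,-30,0,0],[52,-60,0,0],[78,-90,0,0],[104,-120,0,0],[130,-150,0,0]]'
```

```text
time_s: 0.52
position: [0.2638, -0.4423, 0.2353]
orientation: [-3.141, 0.0, 0.28]
contact_force: [0.2, -0.0, 0.2]
grip_width: 0.0641
finger_force: 0.0
time_s: 0.93
position: [0.347, -0.2623, 0.2354]
orientation: [-3.141, 0.0, 0.28]
contact_force: [0.5, 0.1, -0.3]
grip_width: 0.0303
finger_force: 0.0
time_s: 1.35
position: [0.4304, -0.0822, 0.2355]
orientation: [3.142, 0.0, 0.281]
contact_force: [-0.2, -1.3, -0.2]
grip_width: 0.0093
finger_force: 0.0
```

```bash
python3 -m creep '[[26,-31,0,-1],[52,-62,0,-2],[78,-93,0,-3],[104,-124,0,-4],[130,-155,0,-5]]'
```

```text
time_s: 1.77
position: [0.5123, 0.1027, 0.2354]
orientation: [-3.142, 0.0, 0.81]
contact_force: [1.2, -0.0, -0.2]
grip_width: 0.0093
finger_force: 0.0
```

```bash
python3 -m creep '[[39,-14,10,-1],[78,-28,20,-2],[117,-42,30,-3],[156,-56,40,-4],[195,-70,50,-5]]'; python3 -m creep '[[0,0,0,0],[0,0,0,0],[0,0,0,0],[0,0,0,0],[0,0,0,0]]'
cat > look.py <<'E'
import sys
from h import *
T=toolT();p,d=viewer.get_image("wrist");c=viewer.get_calibration("wrist")
cv2.imwrite(f"pics/{sys.argv[1]}.png",p)
W=cloud(d,c,T@c["T_tool_cam"]);np.save(f"pics/{sys.argv[1]}.npy",W)
hsv=cv2.cvtColor(p,cv2.COLOR_BGR2HSV)
o=((hsv[...,0]>8)&(hsv[...,0]<25)&(hsv[...,1]>120)&(d>0)).astype(np.uint8)
k,l,st,cc=cv2.connectedComponentsWithStats(o)
for i in range(1,k):
    if st[i,4]>300: P=W[l==i];print(cc[i].round(),st[i,4],P.mean(0).round(3),np.percentile(P[:,2],[2,98]).round(3),rect(P))
E
python3 look.py w1
```

```text
time_s: 2.18
position: [0.5954, 0.2871, 0.1856]
orientation: [-3.141, 0.001, 1.333]
contact_force: [0.6, -0.9, 0.6]
grip_width: 0.0094
finger_force: 0.0
time_s: 2.6
position: [0.5954, 0.2837, 0.1873]
orientation: [3.14, 0.001, 1.325]
contact_force: [0.2, 1.0, -0.4]
grip_width: 0.0094
finger_force: 0.0
[ 83. 157.] 2434 [0.398 0.375 0.023] [0.012 0.029] (array([388.4, 371.6]), array([48.7, 86.4]), 20.0, [[351.0, 404.0], [380.0, 323.0], [426.0, 339.0], [397.0, 421.0]])
[280. 256.] 1598 [0.578 0.212 0.024] [0.006 0.206] (array([581.2, 221.1]), array([148. ,  44.1]), 74.8, [[541.0, 156.0], [583.0, 144.0], [622.0, 287.0], [579.0, 298.0]])
[255. 316.] 356 [0.597 0.311 0.302] [0.293 0.306] (array([596.2, 309.5]), array([15.3,  1. ]), 75.7, [[594.0, 302.0], [595.0, 302.0], [599.0, 317.0], [598.0, 317.0]])
[305. 316.] 355 [0.608 0.309 0.303] [0.295 0.307] (array([607.3, 306.5]), array([16.9,  1.1]), 76.0, [[605.0, 298.0], [606.0, 298.0], [610.0, 315.0], [609.0, 315.0]])
[253. 373.] 3971 [0.595 0.304 0.311] [0.308 0.313] (array([590.1, 304.9]), array([ 3.1, 76.2]), 75.7, [[553.0, 313.0], [627.0, 294.0], [627.0, 297.0], [554.0, 316.0]])
```

View pics/w1.png

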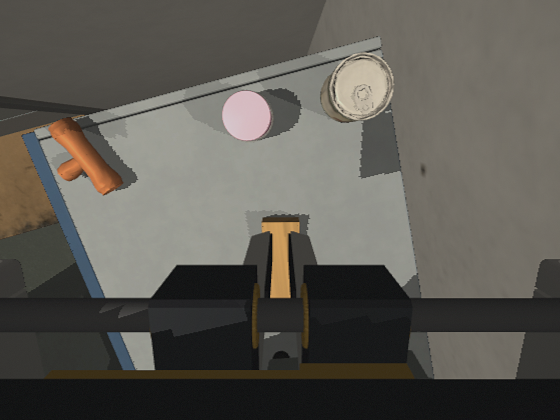

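The wrist view looks outward. The butt's far edge is at rows 215–221, columns 262–300, just ahead of the fingers, with the jar at (247,116) and the tin at (360,90). I'll measure the butt edge.

Run:
```python
import numpy as np
W=np.load("pics/w1.npy")
for v in (214,216,218,220,222,224): print(v,[(W[v,u]*1000).round().tolist() for u in (256,264,281,298,304)])
```

```text
214 [[561.0, 262.0, -0.0], [570.0, 260.0, 0.0], [590.0, 254.0, -1.0], [610.0, 249.0, -1.0], [617.0, 248.0, -1.0]]
216 [[560.0, 259.0, -0.0], [569.0, 257.0, 0.0], [589.0, 252.0, -1.0], [610.0, 247.0, 0.0], [617.0, 246.0, 1.0]]
218 [[559.0, 257.0, -0.0], [569.0, 256.0, 5.0], [589.0, 251.0, 5.0], [609.0, 246.0, 4.0], [616.0, 243.0, 1.0]]
220 [[559.0, 255.0, -0.0], [570.0, 256.0, 14.0], [589.0, 251.0, 14.0], [609.0, 246.0, 14.0], [615.0, 240.0, -0.0]]
222 [[558.0, 252.0, -2.0], [570.0, 256.0, 21.0], [589.0, 251.0, 20.0], [608.0, 246.0, 21.0], [615.0, 238.0, -1.0]]
224 [[557.0, 250.0, 0.0], [570.0, 253.0, 21.0], [588.0, 248.0, 21.0], [607.0, 244.0, 21.0], [614.0, 236.0, 0.0]]
```

```bash
python3 -m creep '[[0,2,40,0],[0,2,80,0],[0,2,120,0],[0,2,155,0],[0,2,178,0]]'; python3 -m creep '[[-3,0,0,0],[-7,0,0,0],[-11,0,0,0],[-15,0,0,0],[-19,0,0,0]]'
```

```text
time_s: 3.07
position: [0.5956, 0.2829, 0.0058]
orientation: [-3.139, 0.003, 1.327]
contact_force: [-0.2, -0.6, -0.4]
grip_width: 0.0093
finger_force: 0.0
time_s: 3.48
position: [0.5939, 0.2665, 0.011]
orientation: [3.139, -0.002, 1.327]
contact_force: [-0.6, 0.1, -0.5]
grip_width: 0.0098
finger_force: 0.0
```

```bash
python3 -m creep '[[-5,0,0,0],[-10,0,0,0],[-15,0,0,0],[-20,0,0,0],[-25,0,0,0]]'; python3 -m creep '[[-6,0,0,0],[-12,0,0,0],[-18,0,0,0],[-24,0,0,0],[-30,0,0,0]]'
```

```text
time_s: 3.9
position: [0.5865, 0.2422, 0.0088]
orientation: [3.141, -0.001, 1.328]
contact_force: [0.1, 0.3, 0.8]
grip_width: 0.0096
finger_force: 0.4
time_s: 4.32
position: [0.579, 0.2126, 0.0085]
orientation: [-3.141, 0.0, 1.328]
contact_force: [-0.5, 0.8, 1.0]
grip_width: 0.0093
finger_force: 0.3
```

```bash
python3 -m creep '[[-3,0,0,0],[-6,0,0,0],[-9,0,0,0],[-12,0,0,0],[-15,0,0,0]]'; python3 look.py w2
```

```text
time_s: 4.73
position: [0.5755, 0.1986, 0.0085]
orientation: [-3.141, 0.0, 1.328]
contact_force: [-0.1, -0.3, 0.2]
grip_width: 0.0089
finger_force: 0.2
[280. 282.] 606 [0.572 0.182 0.02 ] [0.008 0.046] (array([572. , 184.5]), array([27.8, 11.3]), 76.9, [[563.0, 172.0], [574.0, 170.0], [581.0, 197.0], [570.0, 199.0]])
[255. 316.] 354 [0.577 0.226 0.124] [0.115 0.128] (array([576. , 223.1]), array([17.9,  1. ]), 76.0, [[573.0, 215.0], [574.0, 214.0], [579.0, 232.0], [578.0, 232.0]])
[305. 316.] 354 [0.588 0.224 0.124] [0.117 0.128] (array([587.4, 221. ]), array([16.3,  1.1]), 76.2, [[585.0, 213.0], [586.0, 213.0], [590.0, 229.0], [589.0, 229.0]])
[263. 367.] 5197 [0.572 0.196 0.103] [0.011 0.134] (array([557.4, 169.2]), array([107.6,  76.2]), 75.6, [[507.0, 127.0], [581.0, 108.0], [608.0, 212.0], [534.0, 231.0]])
```

Run:
```python
from h import *
p,d=viewer.get_image("side");q=p[130:270,180:390];cv2.imwrite("pics/s2.png",cv2.resize(q,None,fx=3.5,fy=3.5,interpolation=cv2.INTER_CUBIC))
```

```text
(no output)
```

View pics/s2.png

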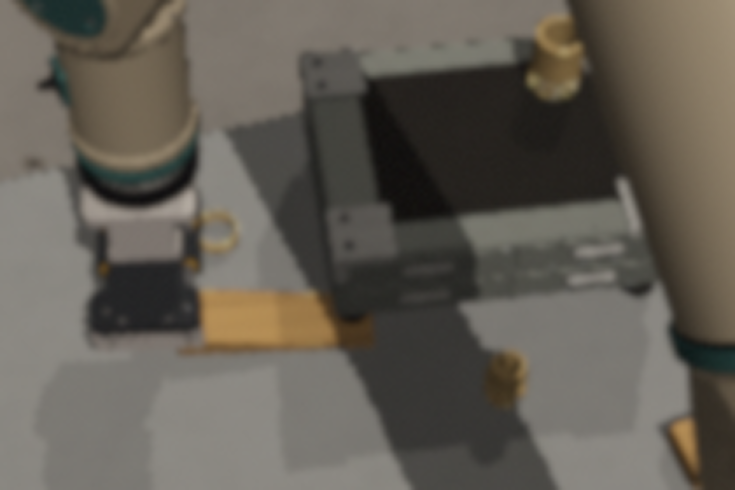

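The wedge's thin end, near (370,330) in the crop, has passed under the foot at (352,316), and the foot sits within the wedge's width. Next I push slowly while watching the force.

```bash
python3 -m creep '[[-2,0,0,0],[-4,0,0,0],[-6,0,0,0],[-8,0,0,0],[-10,0,0,0]]'
```

```text
time_s: 5.25
position: [0.5732, 0.1889, 0.0087]
orientation: [3.141, -0.0, 1.328]
contact_force: [0.2, 0.2, -0.1]
grip_width: 0.0091
finger_force: 0.3
```

```bash
python3 -m creep '[[-1,0,0,0],[-2,0,0,0],[-3,0,0,0],[-4,0,0,0],[-5,0,0,0]]'
```

```text
time_s: 5.67
position: [0.5721, 0.1844, 0.0087]
orientation: [3.141, -0.001, 1.328]
contact_force: [-0.5, 1.3, -0.1]
grip_width: 0.0093
finger_force: 0.7
```

```bash
python3 -m creep '[[-1,0,0,0],[-2,0,0,0],[-3,0,0,0],[-4,0,0,0],[-5,0,0,0]]'
```

```text
time_s: 6.08
position: [0.5715, 0.1814, 0.0089]
orientation: [3.141, -0.003, 1.329]
contact_force: [0.5, 6.3, -0.8]
grip_width: 0.0094
finger_force: 3.1
```

```bash
python3 -m creep '[[-0.3,0,0,0],[-0.6,0,0,0],[-0.8,0,0,0],[-0.8,0,0,0],[-0.8,0,0,0]]'
```

```text
time_s: 6.5
position: [0.5714, 0.1812, 0.009]
orientation: [3.14, -0.004, 1.329]
contact_force: [1.5, 6.1, -0.6]
grip_width: 0.0094
finger_force: 3.1
```

```bash
python3 -m creep '[[-0.3,0,0,0],[-0.6,0,0,0],[-0.8,0,0,0],[-0.8,0,0,0],[-0.8,0,0,0]]'; python3 -c "
from rig import robot
print(robot.sense()['contact_force'],robot.sense()['position'])"
```

```text
time_s: 6.92
position: [0.5714, 0.181, 0.0091]
orientation: [3.14, -0.005, 1.329]
contact_force: [1.9, 6.8, -0.4]
grip_width: 0.0094
finger_force: 3.5
[ 1.88282591  6.80912364 -0.42193715] [0.57136719 0.18100074 0.00912976]
```

```bash
python3 -m creep '[[5,0,0,0],[12,0,0,0],[20,0,0,0],[25,0,-15,0],[25,0,-40,0]]' 0; python3 -m creep '[[0,0,-30,0],[0,0,-60,0],[0,0,-90,0],[0,0,-120,0],[0,0,-130,0]]'
python3 - <<'E'
from h import *
p,d=viewer.get_image("side");cv2.imwrite("pics/s3.png",p);W=cloud(d,viewer.get_calibration("side"))
z=W[...,2];m=((z>.095)&(z<.112)&(d>0)).astype(np.uint8);m[:,385:]=0;m[:,:262]=0
k,l,st,c=cv2.connectedComponentsWithStats(m);i=1+st[1:,4].argmax()
P=W[l==i];print(rect(P),st[i]); 
A=np.c_[P[:,:2],np.ones(len(P))];print("tilt",np.linalg.lstsq(A,P[:,2],rcond=None)[0])
# before
d0=np.load("pics/side0.npy");W0=cloud(d0,viewer.get_calibration("side"));P=W0[(l==i)&(d0>0)];A=np.c_[P[:,:2],np.ones(len(P))]
P=P[P[:,2]>.09];A=np.c_[P[:,:2],np.ones(len(P))];print("tilt0",np.linalg.lstsq(A,P[:,2],rcond=None)[0])
print(robot.sense()['position'])
a=cv2.imread("pics/side0.png")[130:240,230:350];b=p[130:240,230:350]
cv2.imwrite("pics/s3c.png",np.hstack([cv2.resize(x,None,fx=3.3,fy=3.3,interpolation=cv2.INTER_CUBIC) for x in(a,b)]))
E
```

```text
time_s: 7.33
position: [0.5743, 0.2025, 0.0466]
orientation: [-3.137, 0.003, 1.33]
contact_force: [-0.2, -0.8, 0.4]
grip_width: 0.0006
finger_force: 0.0
time_s: 7.75
position: [0.5784, 0.2031, 0.183]
orientation: [3.136, -0.003, 1.328]
contact_force: [-0.4, 0.6, 0.3]
grip_width: 0.0007
finger_force: 0.0
(array([596.7, -46.1]), array([243.2, 186.7]), 80.5, [[485.0, -151.0], [669.0, -181.0], [709.0, 58.0], [525.0, 89.0]]) [ 265  137  113   70 5745]
tilt [ 0.00417627 -0.00023958  0.10015391]
tilt0 [ 0.00554677 -0.00145415  0.09921822]
[0.57867432 0.20316714 0.18298795]
```

View pics/s3c.png

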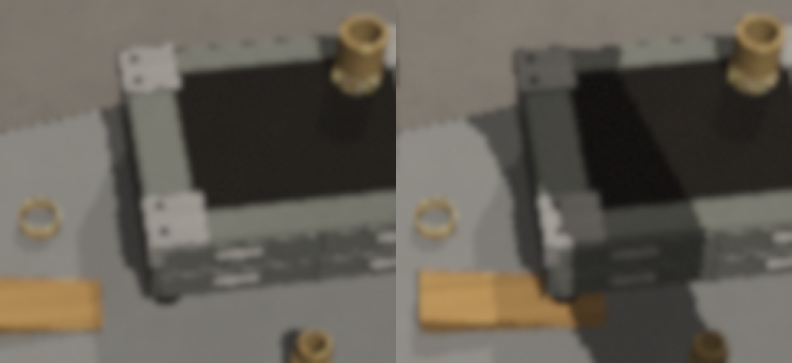

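The case has not moved and is level. The wedge lies under the foot, which is at (564,295) in the right half. Now to the corner plate.

```bash
python3 -m creep '[[-30,-1,0,0],[-60,-2,0,0],[-90,-3,0,0],[-120,-4,10,0],[-138,-4,30,0]]'; python3 -m creep '[[0,0,15,0],[0,0,25,0],[0,0,33,0],[0,0,36,0],[0,0,36,0]]'
```

```text
time_s: 8.22
position: [0.5388, 0.0653, 0.1484]
orientation: [3.141, 0.002, 1.325]
contact_force: [0.3, -0.0, -0.8]
grip_width: 0.0005
finger_force: 0.0
time_s: 8.63
position: [0.5389, 0.0701, 0.1117]
orientation: [-3.14, 0.0, 1.33]
contact_force: [-0.5, 0.5, 0.3]
grip_width: 0.0006
finger_force: 0.0
```

```bash
python3 -m creep '[[0,3,1,0],[0,3,2,0],[0,3,4,0],[0,3,5,0],[0,3,6,0]]'; python3 -m creep '[[0,0,0.7,0],[0,0,1.4,0],[0,0,2,0],[0,0,2,0],[0,0,2,0]]'
```

```text
time_s: 9.05
position: [0.5424, 0.0684, 0.1068]
orientation: [3.141, -0.0, 1.328]
contact_force: [0.0, -0.8, -0.5]
grip_width: -0.0001
finger_force: 0.0
time_s: 9.47
position: [0.5423, 0.0684, 0.1049]
orientation: [3.141, 0.0, 1.328]
contact_force: [-1.1, 0.2, 3.6]
grip_width: 0.0005
finger_force: 1.8
```

```bash
python3 -m creep '[[0,0,0.4,0],[0,0,0.8,0],[0,0,1.2,0],[0,0,1.2,0],[0,0,1.2,0]]'
```

```text
time_s: 9.88
position: [0.5423, 0.0685, 0.1047]
orientation: [3.141, 0.0, 1.328]
contact_force: [-3.2, -0.5, 12.8]
grip_width: 0.0006
finger_force: 6.3
```

```bash
python3 -m creep '[[0,0,0.4,0],[0,0,0.8,0],[0,0,0.8,0],[0,0,0.8,0],[0,0,0.8,0]]'
```

```text
time_s: 10.3
position: [0.5423, 0.0685, 0.1046]
orientation: [3.141, 0.0, 1.328]
contact_force: [-5.0, -1.0, 18.3]
grip_width: 0.0007
finger_force: 9.2
```

The corner holds at 18 N with only about 0.3 mm of movement. I'll ease back to about 10 N.

```bash
python3 -m creep '[[0,0,-0.4,0],[0,-0.2,-0.8,0],[0,-0.4,-1,0],[0,-0.4,-1,0],[0,-0.4,-1,0]]'
python3 - <<'E'
from h import *
p,d=viewer.get_image("side");cv2.imwrite("pics/s4c.png",cv2.resize(p[130:270,120:390],None,fx=2.9,fy=2.9,interpolation=cv2.INTER_CUBIC))
print(robot.sense()['contact_force'])
E
```

```text
time_s: 10.72
position: [0.5422, 0.0684, 0.1047]
orientation: [3.14, 0.0, 1.328]
contact_force: [-1.3, -0.7, 10.9]
grip_width: 0.0006
finger_force: 5.2
[-2.66461145 -0.3202451  10.42408161]
```

View pics/s4c.png

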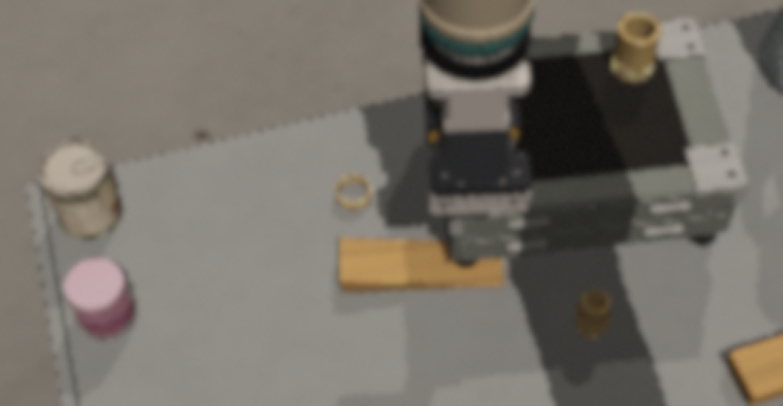

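The fingertips press the corner plate with the wedge under the foot at (463,255). The bystanders in view are where they were, and the press is a steady 10–11 N.

```bash
python3 -c "
from rig import robot
print(robot.sign_off())"
```

```text
the job is handed in; nothing more can be done
None
```

The wedge is snug under the front-left foot after a final push of about 7 N, and the case did not shift. The corner plate moved only about 0.3 mm under 18 N, more than the 10 N asked, and I handed the job in at 10.8 s with the arm still pressing there at about 10.5 N.

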